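Set a worn stop slide from the far side, slack taken up

TASK

First take the firebrick out of the crank's way and stand it upright on the bench with its centre at least 13 cm from the crank's axis. Then turn the crank to wind the stop outward until its index nib is about 5 mm or more past the tall rider on the scale, and wind it back until the nib is level with that rider (within about 2 mm), so that the last of the turning is inward, against the screw, and all the slack is taken up. Leave the other things on the bench where they are and do not knock the brick against the slide.

Things in the scene. Friction and masses are not known exactly. Their poses are not given: they have to be found in the camera images.
- slide_base: The stop slide, bolted down (lengths here and below in mm): base plate 70 wide, y = -28 to 208; round grey gear housing (48 diameter, 38 high) under the crank; steel slideway 52 wide, 22 high; aluminium scale rail beside it (10 wide, 30 high, centre at x = +52). Origin: on the bench, at the foot of the crank's upright axis; +y runs along the slideway away from the crank. Carries crank and stop.
- crank_axis (a point): Point on the crank's upright axis, 75 above the bench. The crank's arm (13 wide, 43 to 52 above the bench) turns level and reaches 60 from the axis. Clockwise from above drives the stop away from the crank, counter-clockwise draws it back, 24 of travel per turn; the screw does not run by itself and the stop cannot be pushed by hand.
- crank_grip (a point): Middle of the crank's upright wooden grip pin, a cylinder 18 diameter from 52 to 97 above the bench, 50 from the crank's axis; this point is 75 above the bench. Pushing its side with about 3 N turns the crank. The worn drive has 1.4 rad (80 degrees) of slack: after a reversal the crank turns that far before the stop moves.
- crank (a joint): The slack: angle (rad) of the crank against the screw's head, 0 to 1.4. 1.4 = slack taken up for clockwise (outward) drive; 0 = slack taken up for counter-clockwise (inward) drive. The arm plays between two small steel dogs on the brass screw head below it.
- stop (a joint): Travel of the stop along the slideway, 0 (home, nearest the crank, as it starts) to 0.065 m, growing away from the crank.
- stop_index (a point): Tip of the index nib of the stop, at the middle of the nib's 3 mm thickness. The stop is an upright steel plate (56 wide, 8 thick, top 68 above the bench) on a dark carriage; the nib points from it in +x of slide_base at the scale rail; tip at x = 45, 36 above the bench, y = 105 of slide_base at travel 0.
- tall_mark (a point): The mark: the middle of the tall brass rider, 36 above the bench, on the scale rail. The rider is a foot 14 x 10 x 8 with a thin upright blade (10 wide, 3 thick along the slideway) to 70 above the bench. Axes as slide_base. Fixed.
- rider_low: The other rider on the same scale rail, a low brass foot 14 x 10 x 12 high without blade; not the target. Fixed.
- brick_center (a point): Centre of the loose soldering firebrick, a pale upright block 56 (x) x 46 (y) x 85 high (z), about 0.16 kg; this point is 42.5 above its underside. It starts standing in the crank's swing, on the side of the housing away from the slideway.
- jar: A closed round jar with a white cap, 52 diameter, 70 high (mm). Bystander, loose; origin under its middle.
- stone: A sharpening stone in a blue plastic tray, 75 x 45 x 24 high (mm). Bystander, loose; origin under its middle.
- charcoal: A black charcoal block, 55 x 45 x 30 high (mm). Bystander, loose; origin under its middle.
- dish: A small white ceramic cup, 60 diameter, 30 high (mm). Bystander, loose; origin under its middle.
- band: A brass ring blank lying flat, 24 diameter, 8 high (mm). Bystander, loose; origin under its middle.
- pliers: Pliers lying flat, about 150 long and 45 wide, 10 high; origin near the middle, jaws to its +x (mm). Bystander, loose; origin on its underside.
- dividers: Steel dividers lying flat, about 115 long and 60 wide, 10 high; origin at mid-length (mm). Bystander, loose; origin on its underside.
Not all that is in view belongs to the job. What is shaped like the part that bears brick_center but turquoise is not meant.

How it is judged:
By the outcome, as a careful person would: the job done as asked, in the order asked, and still so for the second after the job is handed in, with the robot touching nothing.
It also fails if it takes over 72 s, if anything falls off the work surface, if the arm or the gripper's body presses on something with over 40 N, if the wrist force passes 120 N, or if a joint passes its speed limit or range.

ROBOT

A 6-joint arm with a two-finger parallel gripper is mounted at the origin on the work surface. World frame = base frame: x ahead of the robot, y to its left, z up, the work surface at z = 0. Lengths are in mm, angles in rad, forces in N, time in s.
With the tool pointing down it reaches from about 350 to 925 mm from the base axis. Payload 6.4 kg.
Tool frame: the origin (TCP) lies at the very end of the fingers, on their centre line; the grasp point (between the pads) lies 19 mm behind it; z points along the fingers, y is the line along which they close (so a half turn about z gives the same grasp; the last joint's range is limited). The gripper opens to 94 mm and grips with 3 to 60 N. Pads are 16 mm wide; open, the fingers measure 119 mm over their backs; the gripper's body (75 mm by 177 mm) begins 78 mm behind the grasp point.
Start: joints at [-1.478, 0.245, 1.558, -0, 1.339, -0.174], TCP at [171.374, -627.012, 205.455] pointing down, gripper open.
Joint ranges: [-3.13, 3.13], [-1.02, 2.26], [0.13, 2.54], [-0.95, 4.09], [0.21, 2.88], [-2.74, 2.74]. Speed limits (rad/s): [2.57, 2.57, 3.14, 3.14, 3.14, 3.14].

INTERFACE

Orientations are given as a unit quaternion [x, y, z, w].
In Python, from bench import env, claw, solver, optics gives the robot as it stands. Calls block until the motion is done:
- env.movep(position, orientation): joint-space move of the TCP to a pose.
- env.line_to(position, attitude=None, velocity=150, force_limit=None): straight line of the TCP; attitude=None keeps the orientation; velocity is the mean speed in mm/s. With force_limit (N) it stops when the force on the tool has changed by that much, and returns True; else False.
- env.set_joints(angles): joint-space move.
- claw.release() and claw.grasp(effort=None): open the fingers fully, or close them until they stop; effort is the grip in N (None keeps the last).
- env.wait(seconds).
- solver.solve_ik(position, orientation): joint angles nearest the present ones, or None.
- optics.read_camera(name): name is "side" or "top" or "wrist"; returns a dict with "frame" (420x560x3 uint8, red, green, blue), "mtx" (3x3 intrinsics, pixels), "extrinsics" (4x4, takes a point from camera to world coordinates); the wrist camera has in their place "tool_from_camera" (4x4, takes a point from camera to tool coordinates, whose origin is the TCP and whose axes are the flange's). Camera axes: x right, y down, z forward; pixel columns grow to the right and rows downward; lengths in mm; the calibration is good to about 2 mm. A picture is of the moment at which its call begins: read the wrist's pose just before it. There is no depth.
A pose or a line that the arm cannot do raises env.Unreachable and nothing moves.
- env.close_job(): hands the job in; it is judged then, once.
Readings, each from a call of its own:
- env.get_clock(): time.
- env.get_joint_positions(): joint angles.
- env.get_joint_velocities(): joint speeds.
- env.get_joint_efforts(): joint torques, N m.
- env.get_eef_pos(): TCP position.
- env.get_eef_rot(): TCP orientation.
- env.get_ft_force(): force on the tool from outside, world axes, zero at the start.
- env.get_torque(): the same for the moment, N m.
- env.get_opening(): finger opening in mm.
- env.get_grasp_force(): force on a finger pad.
Only numpy, scipy, OpenCV 4.12 (cv2) and the standard library are available. Lean on these libraries where they do the work, as an engineer would, in place of code of your own. Each camera call takes 0.05 s, during which the arm holds its last target. There are 200 camera calls.

## Working session

There is one attempt and no reset: what is moved stays moved. The work goes in short steps, each a Python script; the robot and the scene stay as the last script left them, time stands still between calls to the robot, and variables do not carry over. Pictures are saved under pics/ and viewed, at most 10 in all, crops included, and the job is handed in when it is done.

```bash
ls; mkdir -p pics
python3 - <<'E'
from bench import env,claw,solver,optics
import cv2,numpy as np
for n in("top","side"):
    d=optics.read_camera(n); cv2.imwrite(f"pics/{n}0.png",d["frame"][:,:,::-1]); print(n,d["mtx"].round(1).tolist(),d["extrinsics"].round(3).tolist())
print(env.get_eef_rot(),env.get_clock())
E
```

```text
pics
top [[482.5, 0.0, 277.6], [0.0, 482.5, 211.3], [0.0, 0.0, 1.0]] [[-0.019, -0.984, 0.179, 351.985], [-1.0, 0.02, 0.003, 81.087], [-0.006, -0.178, -0.984, 1091.032], [0.0, 0.0, 0.0, 1.0]]
side [[427.1, 0.0, 275.2], [0.0, 427.1, 209.4], [0.0, 0.0, 1.0]] [[-0.989, -0.083, 0.123, 446.803], [-0.148, 0.51, -0.847, 843.155], [0.007, -0.856, -0.516, 552.883], [0.0, 0.0, 0.0, 1.0]]
[ 9.91114634e-01  1.33007793e-01  5.74657864e-05 -8.40004995e-04] 0.1
```

View pics/top0.png

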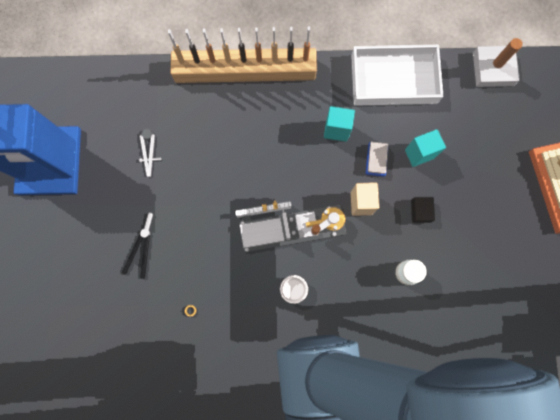

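View pics/side0.png

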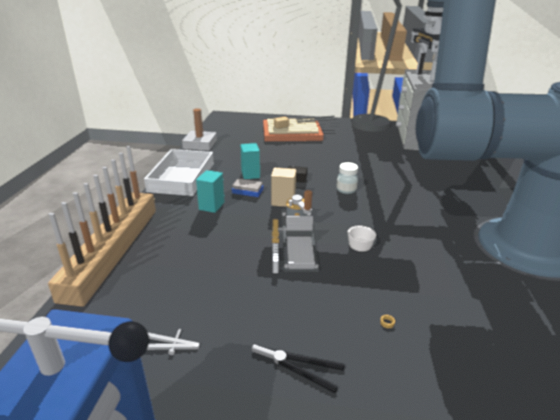

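The top view shows the slide running to image left (world +y), with the crank hub at about (334,218), the wooden grip at about (316,229) and the scale rail on the upper side. The pale brick is at about (366,198), with the stone (377,158), charcoal (423,209), jar (411,272) and dish (294,289) around it. The side view agrees, and two turquoise decoys stand behind the brick.

```bash
cat > h.py <<'E'
from bench import env,claw,solver,optics
import cv2,numpy as np
from scipy.spatial.transform import Rotation as R
def down(yaw):  # tool z down, tool y axis (closing line) at world angle yaw
    y=np.array([np.cos(yaw),np.sin(yaw),0]); z=np.array([0,0,-1.]); x=np.cross(y,z)
    return R.from_matrix(np.c_[x,y,z]).as_quat()
def cam(n):
    if n=="wrist":
        T=np.eye(4);T[:3,:3]=R.from_quat(env.get_eef_rot()).as_matrix();T[:3,3]=env.get_eef_pos()
        d=optics.read_camera(n); return d["frame"],d["mtx"],T@d["tool_from_camera"]
    d=optics.read_camera(n); return d["frame"],d["mtx"],d["extrinsics"]
def onz(px,K,E,z):
    r=E[:3,:3]@np.linalg.solve(K,[px[0],px[1],1.]); o=E[:3,3]
    return (o+r*(z-o[2])/r[2])
def proj(p,K,E):
    q=K@(E[:3,:3].T@(np.asarray(p,float)-E[:3,3])); return q[:2]/q[2]
E
python3 - <<'E'
from h import *
f,K,E=cam("top")
for n,p,z in [("hub",(334,218),60),("grip",(316,229),97),("brick",(366,193),85),("stone",(377,156),24),("char",(423,209),30),("jar",(411,270),70),("dish",(294,289),30),("plateL",(243,235),0),("teal1",(340,117),85),("teal2",(427,143),85)]: print(n,onz(p,K,E,z).round(0))
print(optics.read_camera("wrist")["tool_from_camera"].round(3).tolist(),optics.read_camera("wrist")["mtx"].round(1).tolist())
c=f[160:270,220:400]; cv2.imwrite("pics/c1.png",cv2.resize(c,None,fx=4.4,fy=4.4,interpolation=cv2.INTER_CUBIC)[:,:,::-1])
E
```

```text
hub [522. -38.  60.]
grip [493.   5.  97.]
brick [ 570. -105.   85.]
stone [ 670. -146.   24.]
char [ 543. -241.   30.]
jar [ 406. -194.   70.]
dish [372.  52.  30.]
plateL [497. 164.   0.]
teal1 [742. -57.  85.]
teal2 [ 679. -243.   85.]
[[-0.001, -0.962, -0.274, 79.513], [1.0, -0.001, -0.0, 0.117], [-0.0, -0.274, 0.962, -178.892], [0.0, 0.0, 0.0, 1.0]] [[318.3, 0.0, 278.3], [0.0, 318.3, 208.8], [0.0, 0.0, 1.0]]
```

View pics/c1.png

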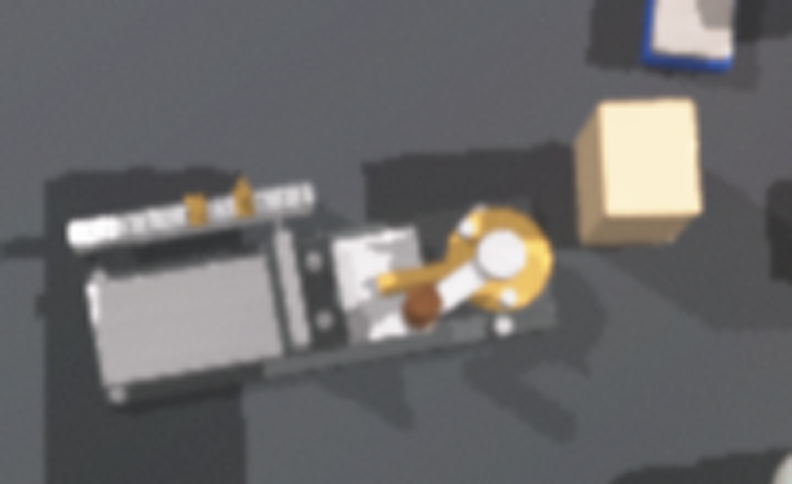

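The crop shows the hub cap at full-image (333.6,218), the grip top at (316,229), the low rider at (265,207), the tall rider at (275.5,204), and the brick top centred near (367,195). Next I take a closer look with the wrist camera on the way to the brick.

Run:
```python
from h import *
env.movep([535,0,200],down(0.)); print(env.get_clock(),env.get_joint_positions())
f,K,E=cam("wrist"); cv2.imwrite("pics/w1.png",f[:,:,::-1]); np.savez("w1.npz",f=f,K=K,E=E)
s=cv2.resize(f[60:360,120:480],None,fx=2,fy=2,interpolation=cv2.INTER_CUBIC); cv2.imwrite("pics/w1z.png",s[:,:,::-1])
hsv=cv2.cvtColor(f,cv2.COLOR_RGB2HSV)
def blobs(n,lo,hi,amin):
    m=cv2.inRange(hsv,lo,hi); c,_=cv2.findContours(m,0,2)
    for k in c:
        if cv2.contourArea(k)>amin: print(n,cv2.contourArea(k),np.round(cv2.minAreaRect(k)[0],1),np.round(cv2.minAreaRect(k)[1:][0],1),cv2.minAreaRect(k)[2],cv2.boundingRect(k))
blobs("pale",(12,40,150),(28,120,255),300); blobs("brass",(10,121,100),(28,255,255),20); blobs("wood",(3,100,30),(12,255,220),20)
```

```text
2.8167 [-2.13176313e-01 -1.98741936e-02  1.85625928e+00 -1.39294792e-04
  1.30511788e+00 -2.12065656e-01]
pale 1671.0 [388.9 405.8] [ 12.6 274. ] 89.10482788085938 (252, 398, 275, 14)
pale 876.5 [ 83.6 347.5] [29.9 65.2] 11.592175483703613 (67, 317, 37, 63)
pale 1974.0 [307. 285.] [70. 54.] 90.0 (280, 250, 55, 71)
pale 1244.0 [271.8 209.2] [45.9 75.9] 11.309932708740234 (245, 169, 47, 79)
```

View pics/w1z.png

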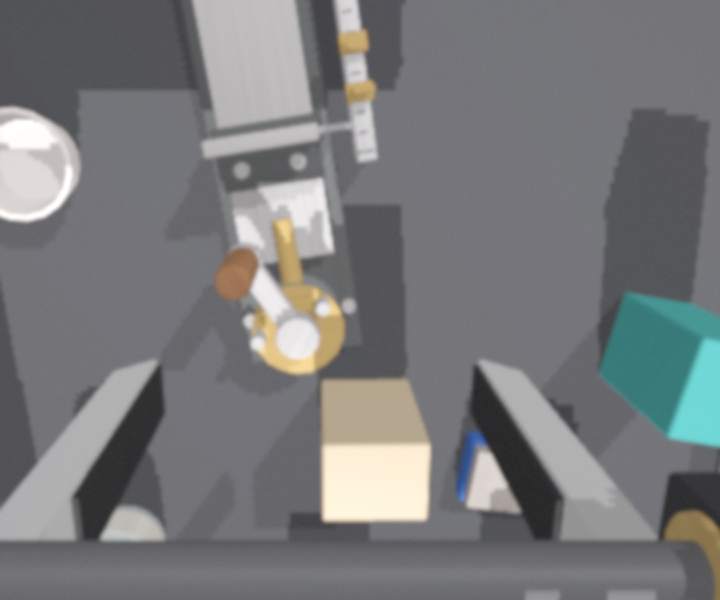

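The zoom shows the hub cap at zoomed (297,338) and the pin top at (235,281). The brick's top face spans (322..428, 445..520), and the nib tip is at (352,127). The tall rider sits at (361,90) and the low rider at (353,41).

Run:
```python
from h import *
d=np.load("w1.npz");K,E=d["K"],d["E"]
g=lambda x,y,z:onz((x/2+120,y/2+60),K,E,z)
for n,a in dict(hub=(297,338,56),disc=(300,330,40),pin=(235,281,97),nib=(352,127,36),tall=(361,92,38),low=(353,43,42),b1=(322,445,85),b2=(420,445,85),b3=(322,520,85),b4=(428,520,85),bL=(330,381,0),plateBR=(360,345,3),railend=(367,160,30),railtop=(346,0,30),wayL=(214,128,22),wayL2=(193,0,22)).items(): print(n,g(*a).round(1))
h=g(297,338,56);p=g(235,281,97); print(np.hypot(*(h-p)[:2]))
a=g(367,160,30)-g(346,0,30);print(np.degrees(np.arctan2(-a[1],-a[0])));a=g(214,128,22)-g(193,0,22);print(np.degrees(np.arctan2(-a[1],-a[0])))
```

```text
hub [524.1 -35.6  56. ]
disc [525.3 -36.6  40. ]
pin [497.4   6.6  97. ]
nib [553.2  73.5  36. ]
tall [557.5  90.7  38. ]
low [552.9 113.7  42. ]
b1 [537.3 -83.6  85. ]
b2 [587.6 -83.7  85. ]
b3 [ 537.3 -128.1   85. ]
b4 [ 593.8 -128.3   85. ]
bL [543.1 -84.8   0. ]
plateBR [561.7 -59.2   3. ]
railend [561.8  56.2  30. ]
railtop [549.7 135.1  30. ]
wayL [479.2  72.9  22. ]
wayL2 [471.4 136.5  22. ]
49.923657616969464
98.72269184387486
97.02899324637757
```

Run:
```python
from h import *
q=down(0.)
env.movep([565.5,-106,135],q); env.line_to([565.5,-106,35])
claw.grasp(25); print(env.get_opening(),env.get_grasp_force(),env.get_eef_pos())
env.line_to([565.5,-106,160],velocity=200)
print(env.get_opening(),env.get_ft_force())
env.line_to([550,-345,160],velocity=250)
print("touch",env.line_to([550,-345,50]),env.line_to([550,-345,33],velocity=30,force_limit=4),env.get_eef_pos())
claw.release(); env.line_to([550,-345,150],velocity=200); print(env.get_clock())
env.movep([520,-20,200],down(0.5))
f,K,E=cam("wrist"); np.savez("w2.npz",f=f,K=K,E=E); t,K2,E2=cam("top"); print(env.get_clock())
cv2.imwrite("pics/t2.png",t[20:300,200:560,::-1])
```

```text
55.85040607127651 24.972457587718964 [ 565.52169432 -106.04942829   35.10916733]
56.31801914531242 [-0.52662531 -0.26938789 -3.50766999]
touch False True [ 549.96349084 -344.96529371   34.93591474]
9.7
11.05
```

View pics/t2.png

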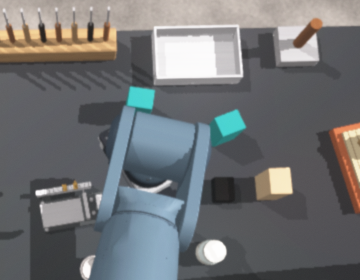

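The brick stands clear at its new place, at crop (273,183). Now I grip the pin and make the first clockwise stroke.

```bash
cat >> h.py <<'E'
C=np.array([524.1,-35.6]); RAD=50.; Z=62.
def pose(th,yaw,z=Z): return [*(C+RAD*np.array([np.cos(th),np.sin(th)])),z],down(yaw)
def hold(th,yaw,effort=15):
    env.movep(*pose(th,yaw,115.)); env.line_to(pose(th,yaw)[0],velocity=120); claw.grasp(effort)
    print("opening",env.get_opening(),"F",env.get_ft_force())
def turn(th,yaw,d,v=60,step=.25):
    n=int(np.ceil(abs(d)/step)); F=[]
    for i in range(1,n+1):
        p,q=pose(th+d*i/n,yaw+d*i/n); env.line_to(p,q,velocity=v); F.append(np.linalg.norm(env.get_ft_force()[:2]))
    print("maxF",np.round(F,1),"t",env.get_clock(),env.get_joint_positions()[5]); return th+d,yaw+d
def let(th,yaw): claw.release(); env.line_to(pose(th,yaw,120.)[0],velocity=200)
E
python3 - <<'E'
from h import *
th,yaw=2.135,2.135-np.pi/2
hold(th,yaw); print(env.get_clock())
th,yaw=turn(th,yaw,-.5)
print(env.get_eef_pos(),env.get_opening()); 
th,yaw=turn(th,yaw,-2.9)
f,K,E=cam("wrist"); np.savez("w3.npz",f=f,K=K,E=E); cv2.imwrite("pics/w3.png",f[:,:,::-1]); print(th,yaw,env.get_opening())
E
```

```text
opening 17.816415350997758 F [-0.70515154 -0.19597783 -0.98631671]
13.25
maxF [0.2 1.8] t 14.05 -0.2580465243092321
[520.67799257  14.40486627  61.9657128 ] 17.900916086051588
maxF [2.  1.8 3.5 3.3 3.1 2.8 2.2 2.8 1.9 2.1 2.8 3.4] t 18.75 2.470910354169706
-1.2650000000000001 -2.8357963267948967 17.61943414027517
```

View pics/w3.png

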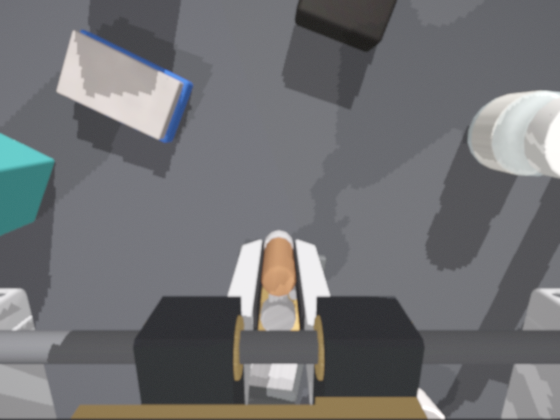

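The wrist view shows the pin held between the pads at about (278,262), with the bystanders undisturbed. Next comes the second stroke, then a look at the nib.

```bash
cat > look.py <<'E'
from h import *
def look(name):
    env.movep([520,10,170],down(-0.2+.35))
    f,K,E=cam("wrist"); np.savez(name+".npz",f=f,K=K,E=E)
    u,v=proj([553,85,36],K,E).astype(int); x0,y0=max(u-100,0),max(v-75,0)
    c=f[y0:y0+150,x0:x0+200]; cv2.imwrite(f"pics/{name}.png",cv2.resize(c,None,fx=4,fy=4,interpolation=cv2.INTER_CUBIC)[:,:,::-1]); print("origin",x0,y0,"t",env.get_clock())
E
python3 - <<'E'
from look import *
th,yaw=-1.265,-2.8358
let(th,yaw); yaw+=np.pi; hold(th,yaw); th,yaw=turn(th,yaw,-3.1,v=70); let(th,yaw); print(th,yaw)
look("w4")
E
```

```text
opening 17.641724775471275 F [-0.2121423   0.72354805  0.44071071]
maxF [0.8 1.1 0.  0.9 0.9 1.  1.6 1.4 2.6 1.7 3.3 3.6 3.9] t 29.9583 2.588652460852864
-4.365 -2.794207346410207
origin 224 54 t 34.175
```

View pics/w4.png

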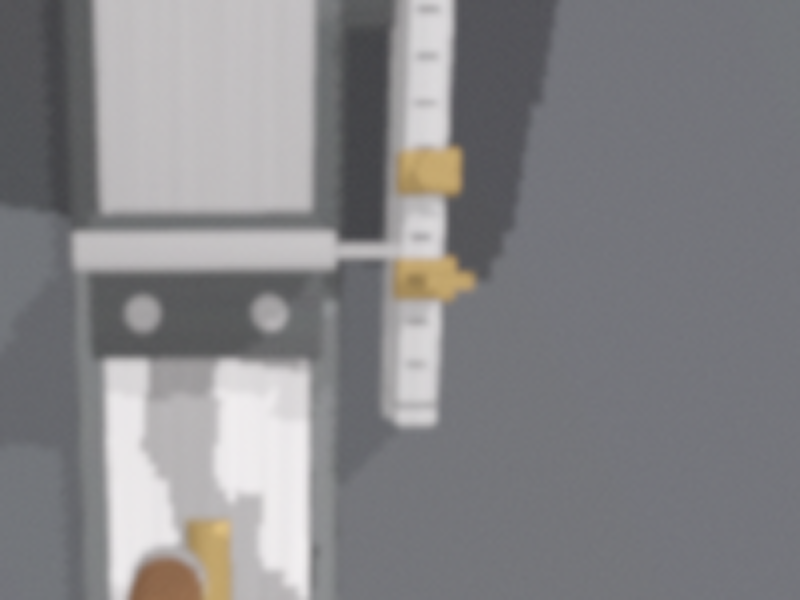

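The nib is at crop row 250, the tall blade is centred at row about 281 and its foot at 258–302, so the nib is about 7 mm past the rider. I compute this by rays, wind back in, and look again.

Run:
```python
from look import *
d=np.load("w4.npz");K,E=d["K"],d["E"]; g=lambda x,y,z:onz((x/4+224,y/4+54),K,E,z)
s=np.array([-np.sin(.146),np.cos(.146),0])
past=(g(390,250,36)-g(425,280,38))@s; past2=(g(390,250,36)-g(467,281,69))@s; print("past",past,past2,g(390,250,36))
p=(past+past2)/2
assert 5.5<p<9
D=1.4+(p-.4)/24*2*np.pi; print("D",D)
th,yaw=-4.365,-2.7942
hold(th,yaw); th,yaw=turn(th,yaw,D,v=70); let(th,yaw); print(th,yaw)
look("w5")
```

```text
past 6.782331311032723 6.448378105515563 [547.6199872  96.2158174  36.       ]
D 3.027176057580731
opening 17.43127689793323 F [-0.4024687  -0.3325186  -0.34832789]
maxF [0.6 0.7 1.5 1.8 2.3 3.  4.3 3.8 4.4 3.7 4.2 4.1 3.5] t 43.3917 -0.5942173667682797
-1.337823942419269 0.23297605758073114
origin 226 55 t 45.625
```

View pics/w5.png

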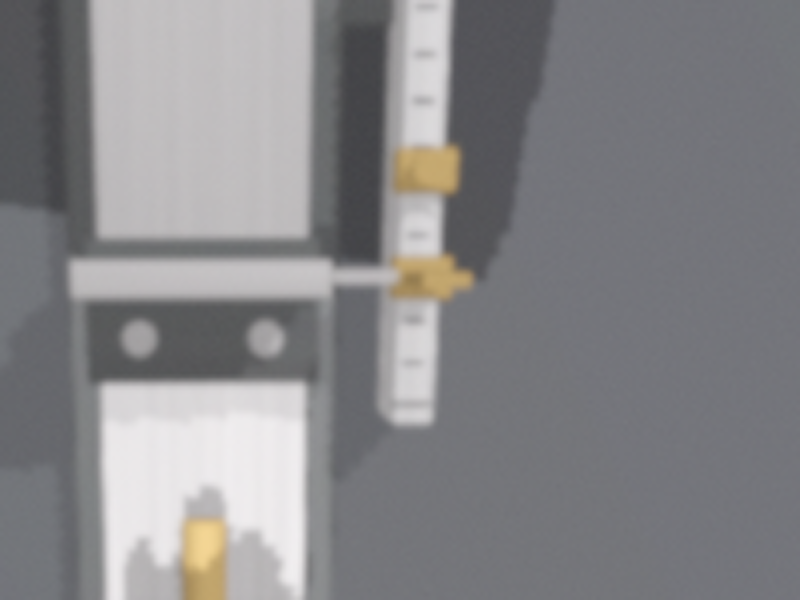

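The nib is at row 275 and the rider's centre at row 278, so they are level within about 0.7 mm. The stop followed the inward turn, so the slack is taken up, and the gripper is clear.

```bash
python3 -c "
from h import *
print(env.close_job(),env.get_clock())"
```

```text
the job is handed in; nothing more can be done
the job is handed in; nothing more can be done
```

I handed the job in after about 46 s: the brick stands upright about 31 cm from the crank's axis, the stop was wound about 6.5 mm past the tall rider, and the last turning, inward with the slack taken up, left the nib level with the rider to about 0.7 mm by the wrist camera.

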